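Pack and clamp a drawer front in the vacuum jig

TASK

Get the pine drawer front ready for sanding in the vacuum jig: lay the blue packer flat in the jig's pocket, then lay the drawer front flat on the packer, inside the four red corner stops. Then turn the black selector on the grey control box until its white pointer clicks home at the orange mark, let go, and leave the other things on the bench where they are.

Things in the scene. Friction and masses are not known exactly. Their poses are not given: they have to be found in the camera images.
- jig: Fixed aluminium jig with a dark base, 230 (x) x 120 (y) x 20 mm; origin at the centre of its underside, on the table, z up. Central pocket in its top: 96 (x) x 56 (y) mm, 4 mm deep, floor 16 mm above the origin. Four red L-shaped stops rise to 40 mm at the corners of a 177 (x) x 65 (y) mm nest; their legs leave the sides open for |x| < 66 mm and the ends for |y| < 14 mm.
- packer: Loose blue plastic packer plate, 90 (x) x 50 (y) x 14 (z) mm, about 80 g; origin at the centre of its underside. It fits the jig's pocket with 3 mm to spare on each side, its x along the jig's x (either way round), and then stands 10 mm proud of the jig's top face.
- front: Loose pine drawer front, 170 (x) x 58 (y) x 18 (z) mm, about 100 g, with a darker panel on its upper face; origin at the centre of its underside. On the packer its underside is 30 mm above the jig's origin, with 3.5 mm to spare to the corner stops on each side, its x along the jig's x (either way round).
- console: Fixed grey control box, 150 x 150 x 70 mm; origin at the centre of its underside on the table, z up. The selector's axis is vertical through its centre, on a white round dial on the top face.
- selector (a joint): Selector angle, rad: 0 (off, as it starts) has the pointer along the control box's +x; positive is counter-clockwise from above. Detents at about -1.396, -0.698, 0, 0.698 and 1.396, stops at +-1.5. A detent yields at about 0.06 to 0.09 N m and draws the knob home from 0.25 rad either side when let go.
- selector_grip (a point): Grasp point of the black selector, on its axis, 102 mm above the table. The grip bar is 50 mm long (this frame's x, turning with the knob), 14 mm wide (y), from 23 mm below to 11 mm above this point; below it is a round skirt of 27 mm radius. A white line on the bar's top from the middle to the +x end is the pointer.
- selector_aim (a point): The point at which the selector points: 48 mm out from its axis along the pointer (+x of the selector), just over the dial; turns with the knob.
- mark: Orange round mark on the dial, 15 mm across and 3 mm high; origin at the centre of its underside, 48 mm from the selector's axis. It sits at one of the four detents other than off, which differs from time to time; small black dots, 8 mm across, are at the other three.
- sander: Bystander: yellow and black orbital sander standing on its 150 mm pad, 122 mm tall, origin at the centre of its underside.
- scraper: Bystander: paint scraper with red handle, about 190 mm long, lying flat; origin near its middle.
- cork_block: Bystander: cork sanding block, 100 x 60 x 35 mm; origin at the centre of its underside.
- tape_roll: Bystander: yellow tape roll lying flat, 100 mm across, 25 mm high; origin at the centre of its underside.
- spray_bottle: Bystander: white bottle with a blue cap, 70 mm across, 190 mm tall; origin at the centre of its underside.
- screwdriver: Bystander: screwdriver with yellow handle, lying flat; origin under its middle.
- disc_stack: Bystander: stack of reddish abrasive discs, 125 mm across, 18 mm high; origin at the centre of its underside.
Things that resemble listed ones, but are neither listed nor needed, are in the scene too. Of the things shaped like the packer, the blue one is meant.

How it is judged:
By the outcome, as a careful person would: the job done as asked, in the order asked, and still so for the second after the job is handed in, with the robot touching nothing.
It also fails if it takes over 72 s, if anything falls off the work surface, if the arm or the gripper's body presses on something with over 40 N, if the wrist force passes 120 N, or if a joint passes its speed limit or range.

ROBOT

A 6-joint arm with a two-finger parallel gripper is mounted at the origin on the work surface. World frame = base frame: x ahead of the robot, y to its left, z up, the work surface at z = 0. Lengths are in m, angles in rad, forces in N, time in s.
With the tool pointing down it reaches from about 0.35 to 0.975 m from the base axis. Payload 4.9 kg.
Tool frame: the origin (TCP) lies at the very end of the fingers, on their centre line; the grasp point (between the pads) lies manip.grip_point_offset behind it (manip.grip_point_offset is the distance from the TCP to the grasp point, in m); z points along the fingers, y is the line along which they close (so a half turn about z gives the same grasp; the last joint's range is limited). The gripper opens to 85 mm and grips with 20 to 120 N. Pads are 22 mm wide; open, the fingers measure 114 mm over their backs; the gripper's body (76 mm by 85 mm) begins 54 mm behind the grasp point. The pads swing forward as they close: fully open they stand 13 mm farther back than shut.
Start: joints at [-1.402, 0.053, 1.613, -0, 1.476, -0.119], TCP at [0.177, -0.599, 0.196] pointing down, gripper open.
Joint ranges: [-3.01, 3.01], [-1.01, 2.22], [0.06, 2.58], [-1.02, 4.17], [0.09, 2.62], [-3.14, 3.14]. Speed limits (rad/s): [2.57, 2.57, 3.14, 3.14, 3.14, 3.14].

INTERFACE

Orientations are given as a unit quaternion [w, x, y, z].
In Python, from plant import manip gives the robot as it stands.
- The arm moves only by the shell command python3 -m crank 'ROWS' [OPENING]. ROWS is JSON, a list of rows, each an object of numbers: "x", "y", "z": the shift along the tool's x, y, z in cm; "turn": the turn about the tool's z in rad. In form: [{"x": .., "y": .., "z": .., "turn": ..}, ...]. A call has 1 to 5 rows; each row shifts and turns the commanded pose from where the row before left it, along the tool's axes as they then stand; what a row does not reach is not made up. A row lasts 1/10 s, in which the tool goes at most 50 mm and 8.59 degrees, less where a joint would pass 70% of its speed; a pose out of reach is approached as far as the arm can. A call with a gripper value outside its range is refused whole. OPENING is the opening in per cent of the stroke, from 0 (shut) to 100 (fully open), set as the call begins (- or left out, the last holds). The fingers move at their own pace and stop on an object; the grip force is fixed at half the most. Time passes only in rows, so rows that do not move let the fingers close. It gives the time, the measured TCP pose, the force, the opening and the grip force at its end, in the units of the state.
- manip.state(): the state, without advancing time (a new reading comes with each control period).
- manip.grab_frame(name): name is "side" or "top" or "wrist"; returns (picture, depth): 384x512x3 uint8, red, green, blue; 384x512 float32, m along the optical axis (not along the pixel's ray), 0 where there is no reading.
- manip.camera_model(name): a dict with "mtx" (3x3 intrinsics, pixels), "k1" (the pictures are not rectified: a ray, as slopes to the right and down, at radius r is drawn at 1 + k1 r^2 times it, then the intrinsics apply), "world_to_cam" (4x4, takes a point from world to camera coordinates). Camera axes: x right, y down, z forward; pixel columns grow to the right and rows downward; lengths in m; the calibration is good to about 2 mm. A picture is of the moment at which its call begins: read the wrist's pose just before it. camera_model takes no time and is no camera call; for the wrist camera it gives the pose at the moment of the call.
- manip.job_done(): hands the job in; it is judged then, once.
The state is a dict: "time": time; "joint_pos": joint angles; "joint_vel": joint speeds; "joint_efforts": joint torques, N m; "tool_pos": TCP position; "tool_rot": TCP orientation; "contact_force": force on the tool from outside, world axes, zero at the start; "ft_torque": the same for the moment, N m; "gripper_width": opening from 0.0 (shut) to 1.0 (fully open); "grasp_force": force on a finger pad.
Only numpy, scipy, OpenCV 4.12 (cv2) and the standard library are available. Lean on these libraries where they do the work, as an engineer would, in place of code of your own. Each camera call takes 0.05 s, during which the arm holds its last target. There are 200 camera calls.

## Working session

There is one attempt and no reset: what is moved stays moved. The work goes in short steps, Python scripts to look and compute and a shell command to move; the robot and the scene stay as the last step left them, time stands still between calls to the robot, and variables do not carry over. Pictures are saved under pics/ and viewed, at most 10 in all, crops included, and the job is handed in when it is done.

```bash
ls; mkdir -p pics; python3 - <<'E'
from plant import manip
import cv2
print(manip.grip_point_offset, manip.state())
for n in ("top","side"):
    im,d=manip.grab_frame(n); cv2.imwrite(f"pics/{n}0.png",im[:,:,::-1])
    import numpy as np; np.savez(f"{n}0.npz",im=im,d=d,**manip.camera_model(n)); print(manip.camera_model(n))
E
```

```text
pics
0.0187 {'time': 0.0, 'joint_pos': array([-1.40200230e+00,  5.33934224e-02,  1.61425410e+00, -6.08804226e-06,
        1.47600035e+00, -1.18977278e-01]), 'joint_vel': array([ 0.00147033, -0.00058931,  0.00116743,  0.00100117,  0.00059976,
        0.00026614]), 'joint_efforts': array([-8.32963306e-04, -3.93686056e+01, -3.70175636e+01, -2.03799304e-04,
        6.88548724e-03,  1.86503655e-05]), 'tool_pos': array([ 0.17728227, -0.5986218 ,  0.19466426]), 'tool_rot': array([-1.02721554e-03,  9.89665742e-01,  1.43389900e-01, -2.86225602e-05]), 'contact_force': array([0.31580594, 0.09089033, 0.66866752]), 'ft_torque': array([ 0.03097335, -0.01534118,  0.04074641]), 'grasp_force': 0.0, 'gripper_width': 1.0005540924708738}
{'mtx': array([[459.67607754,   0.        , 250.74763421],
       [  0.        , 459.67607754, 193.58742709],
       [  0.        ,   0.        ,   1.        ]]), 'k1': -0.0029064902870450052, 'world_to_cam': array([[-0.01462304, -0.99978505,  0.01469757, -0.02809754],
       [-0.98627844,  0.01200497, -0.16465334,  0.5505236 ],
       [ 0.16444151, -0.01690363, -0.98624199,  1.49122666],
       [ 0.        ,  0.        ,  0.        ,  1.        ]])}
{'mtx': array([[473.34687922,   0.        , 255.36610596],
       [  0.        , 473.34687922, 202.48799792],
       [  0.        ,   0.        ,   1.        ]]), 'k1': -0.16702867368961716, 'world_to_cam': array([[-0.99001848, -0.14053332,  0.01066733,  0.55291332],
       [-0.10717841,  0.70156669, -0.70449767,  0.15375585],
       [ 0.09152155, -0.69860903, -0.70962612,  1.74971271],
       [ 0.        ,  0.        ,  0.        ,  1.        ]])}
```

View pics/top0.png

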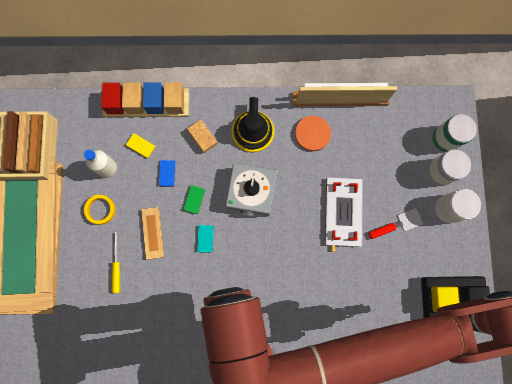

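View pics/side0.png

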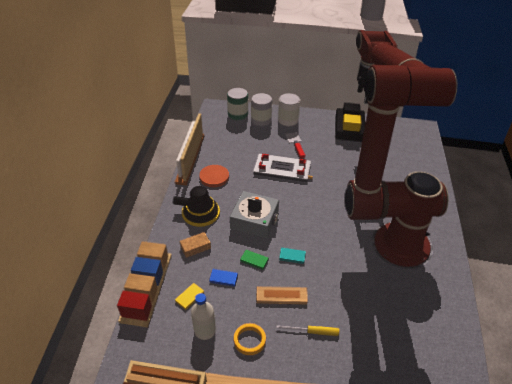

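Top view: blue packer ~(167,173), pine front ~(152,233), jig ~(344,212) with red stops, console ~(251,190), with dial and marks. Colour lookalikes (green, teal, yellow) are near. Now the measurements.

```bash
cat > h.py <<'E'
import numpy as np, cv2
from plant import manip
def snap(n,save=None):
    c=manip.camera_model(n); im,d=manip.grab_frame(n)
    if save: cv2.imwrite(f"pics/{save}.png",im[:,:,::-1])
    return im,d,c
def load(f):
    z=np.load(f); return z['im'],z['d'],{k:z[k] for k in('mtx','k1','world_to_cam')}
def ray(c,uv):
    uv=np.asarray(uv,float).reshape(-1,1,2)
    p=cv2.undistortPoints(uv,c['mtx'],np.array([float(c['k1']),0,0,0]))[:,0]
    T=np.asarray(c['world_to_cam']);R=T[:3,:3]
    return -R.T@T[:3,3], np.c_[p,np.ones(len(p))]@R
def plane(c,uv,z):
    o,d=ray(c,uv); s=(z-o[2])/d[:,2]; return o+s[:,None]*d
def world(c,uv,d):  # by depth
    o,r=ray(c,uv); uv=np.asarray(uv,int).reshape(-1,2); return o+r*d[uv[:,1],uv[:,0]][:,None]
def mask(im,lo,hi,box=None):
    hsv=cv2.cvtColor(im,cv2.COLOR_RGB2HSV); m=cv2.inRange(hsv,np.array(lo),np.array(hi))
    if box:
        k=np.zeros_like(m);u0,v0,u1,v1=box;k[v0:v1,u0:u1]=255;m&=k
    return m
def blobs(m,mn=10):
    cs,_=cv2.findContours(m,cv2.RETR_EXTERNAL,cv2.CHAIN_APPROX_NONE)
    return sorted([x for x in cs if cv2.contourArea(x)>=mn],key=cv2.contourArea,reverse=True)
def rect(c,ct,z):
    """centre xy(mm), (long,short) mm, angle deg of the long side in world"""
    P=plane(c,ct.reshape(-1,2),z)[:,:2]*1000
    (cx,cy),(w,h),a=cv2.minAreaRect(P.astype(np.float32))
    if w<h: w,h,a=h,w,a+90
    return np.round([cx,cy,w,h,(a+90)%180-90],1)
E
python3 - <<'E'
from h import *
im,d,c=load('top0.npz')
hsv=cv2.cvtColor(im,cv2.COLOR_RGB2HSV)
for p in [(167,173),(152,215),(152,233),(332,183),(344,212),(333,236),(237,202),(265,180),(252,187)]:
    print(p,hsv[p[1],p[0]],np.round(world(c,[p],d)*1000))
for n,lo,hi,b,z in [('packer',(100,120,80),(125,255,255),(150,150,185,195),.014),('front',(5,60,80),(25,255,255),(135,200,170,262),.018),
  ('red',(0,150,80),(6,255,255),(320,170,370,250),.04),('red2',(170,150,80),(180,255,255),(320,170,370,250),.04),('orange',(5,150,120),(18,255,255),(225,160,280,215),.073),('jig',(0,0,140),(180,40,255),(318,170,368,250),.02),('dial',(0,0,190),(180,30,255),(225,160,280,215),.07)]:
    for k in blobs(mask(im,lo,hi,b),6)[:5]: print(n,rect(c,k,z),cv2.contourArea(k))
cv2.imwrite('pics/crop1.png',np.hstack([cv2.resize(im[160:220,220:280],(400,400),interpolation=3),cv2.resize(im[170:260,315:375],(400,600),interpolation=3)[:400]])[:,:,::-1])
E
```

```text
(167, 173) [107 232 228] [[631. 250.  14.]]
(152, 215) [ 14 171 207] [[485. 297.  21.]]
(152, 233) [ 14 182 200] [[425. 295.  24.]]
(332, 183) [  5  23 207] [[ 587. -314.   24.]]
(344, 212) [162  13  97] [[ 487. -351.   19.]]
(333, 236) [  1 228 163] [[ 405. -306.   42.]]
(237, 202) [ 83   6 166] [[519.  10.  69.]]
(265, 180) [ 17  27 239] [[591. -83.  69.]]
(252, 187) [90  6 41] [[561. -39. 110.]]
packer [ 6.307e+02  2.519e+02  9.110e+01  5.160e+01 -6.000e-01] 358.0
front [426.  296.2 170.5  61.3   6.7] 874.0
red [ 569.6 -382.9   27.5   23.7   -3. ] 22.0
red [ 408.3 -316.3   26.4   19.9   -2.5] 16.5
red [ 406.  -371.1   24.2   23.2   89.2] 13.5
red [ 573.2 -327.1   27.6   20.3   -2.6] 13.5
orange [565.3 -83.9  10.1   9.9  -1.1] 9.0
jig [ 497.9 -347.7  274.7  169.1   -2.2] 3060.5
dial [566.8 -36.3 118.9 117.3  89.3] 946.5
```

View pics/crop1.png

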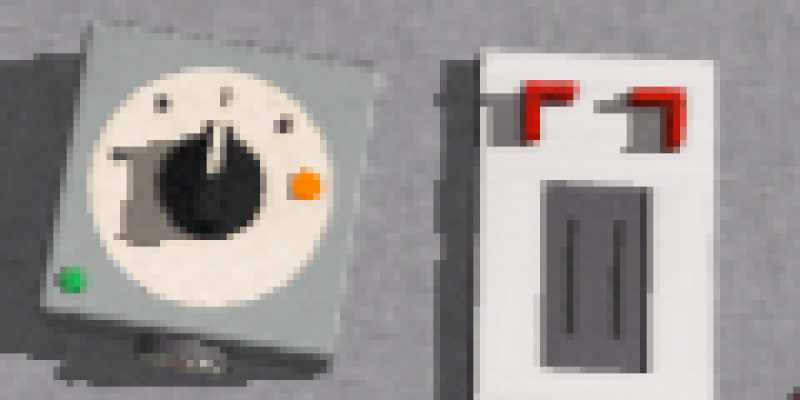

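Crop: the orange mark is on the right of the dial (crop ~(305,185)), i.e. at −1.396 (clockwise). The jig reads about (489,−349), yaw ≈ −4°. I'll move over the jig first and take a wrist look.

```bash
python3 -m crank '[{"z":-3,"turn":0.144},{"z":-3,"turn":0.144},{"x":3.5,"y":-2.8},{"x":3.5,"y":-2.8},{"x":3.5,"y":-2.8}]' 100
python3 -m crank '[{"x":3.5,"y":-2.8},{"x":3.5,"y":-2.8},{"x":3.5,"y":-2.8},{"x":3.5,"y":-2.8},{"x":3.5,"y":-2.8}]'
python3 -m crank '[{"x":3.2,"y":-2.4},{}]'
python3 - <<'E'
from h import *
im,d,c=snap('wrist','wj')
np.savez('wj.npz',im=im,d=d,**c)
o,r=ray(c,[[256,192]]);print(o,r, plane(c,[[256,192],[0,0],[511,383]],0.02).round(3))
print(manip.state()['tool_pos'],manip.state()['tool_rot'])
E
```

```text
[ 0.2430885  -0.57984567  0.37282076] [[-0.23821267 -0.07206246 -0.96867939]] [[ 0.156 -0.606  0.02 ]
 [ 0.278 -0.293  0.02 ]
 [-0.013 -1.046  0.02 ]]
[ 0.17729547 -0.59875266  0.1949275 ] [-8.27545625e-04  9.89662962e-01  1.43410377e-01 -3.15912155e-05]schema error: expected keys x, y, z, turn
schema error: expected keys x, y, z, turn
schema error: expected keys x, y, z, turn
```

View pics/wj.png

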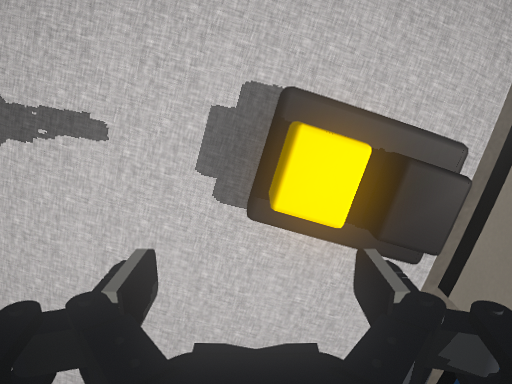

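The rows need all four keys. The arm did not move; the wrist picture shows only the yellow tool case by the start pose, (320,175).

```bash
python3 -m crank '[{"x":0,"y":0,"z":-3,"turn":0.144},{"x":0,"y":0,"z":-3,"turn":0.144},{"x":3.5,"y":-2.8,"z":0,"turn":0},{"x":3.5,"y":-2.8,"z":0,"turn":0},{"x":3.5,"y":-2.8,"z":0,"turn":0}]' 100
python3 -m crank '[{"x":3.5,"y":-2.8,"z":0,"turn":0},{"x":3.5,"y":-2.8,"z":0,"turn":0},{"x":3.5,"y":-2.8,"z":0,"turn":0},{"x":3.5,"y":-2.8,"z":0,"turn":0},{"x":3.5,"y":-2.8,"z":0,"turn":0}]'
python3 -m crank '[{"x":1.5,"y":-2.0,"z":0,"turn":0},{"x":0,"y":0,"z":0,"turn":0}]'
python3 - <<'E'
from h import *
im,d,c=snap('wrist','wj1')
np.savez('wj1.npz',im=im,d=d,**c)
print(manip.state()['tool_pos'],manip.state()['tool_rot'])
E
```

```text
time: 0.65
tool_pos: [0.2832, -0.5144, 0.2559]
tool_rot: [0.0, 1.0, -0.001, 0.0]
contact_force: [0.2, -0.4, -1.1]
gripper_width: 1.001
grasp_force: 0.0
time: 1.15
tool_pos: [0.4585, -0.3738, 0.2556]
tool_rot: [-0.0, 1.0, -0.0, -0.0]
contact_force: [1.0, -0.4, -0.0]
gripper_width: 1.0
grasp_force: 0.0
time: 1.35
tool_pos: [0.4742, -0.3527, 0.2554]
tool_rot: [-0.001, 1.0, 0.002, -0.0]
contact_force: [-0.1, 0.2, -0.7]
gripper_width: 1.0
grasp_force: 0.0
[ 0.47309344 -0.35412024  0.25545765] [-1.46897941e-04  9.99999062e-01  1.30728328e-03 -3.80711247e-04]
```

View pics/wj1.png

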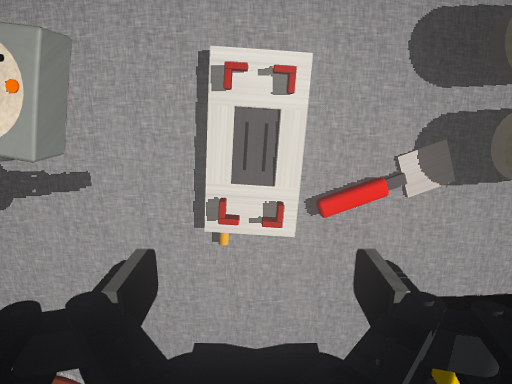

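The jig is fully visible here (white top about x 205–312, y 47–237; pocket centre ~(256,147); four red stops). I'll measure it from this frame and move on towards the packer.

```bash
python3 - <<'E'
from h import *
im,d,c=load('wj1.npz')
m=mask(im,(0,0,175),(180,45,255),(195,35,320,242))
m2=cv2.morphologyEx(m,cv2.MORPH_CLOSE,np.ones((35,35)))
for k in blobs(m2,500)[:2]: print('jig',rect(c,k,.02))
r=mask(im,(0,140,80),(6,255,255),(205,50,305,230))|mask(im,(172,140,80),(180,255,255),(205,50,305,230))
bs=blobs(r,20)
for k in bs: print('red',rect(c,k,.04))
allp=np.vstack(bs); print('stops hull',rect(c,allp,.04))
p=mask(im,(0,0,0),(180,255,135),(225,98,285,192))
for k in blobs(p,300)[:2]: print('pocket',rect(c,k,.02))
E
python3 -m crank '[{"x":1.4,"y":-4.7,"z":0,"turn":0},{"x":1.4,"y":-4.7,"z":0,"turn":0},{"x":1.4,"y":-4.7,"z":0,"turn":0},{"x":1.4,"y":-4.7,"z":0,"turn":0},{"x":1.4,"y":-4.7,"z":0,"turn":0}]'
python3 -m crank '[{"x":1.4,"y":-4.7,"z":0,"turn":0},{"x":1.4,"y":-4.7,"z":0,"turn":0},{"x":1.4,"y":-4.7,"z":0,"turn":0},{"x":0.2,"y":-4.7,"z":0,"turn":0},{"x":0.2,"y":-4.7,"z":1,"turn":0}]'
python3 -m crank '[{"x":0,"y":-4.5,"z":4,"turn":0},{"x":0,"y":-4.5,"z":4,"turn":0},{"x":0,"y":-2,"z":0,"turn":0},{"x":0,"y":0,"z":0,"turn":0}]'
python3 - <<'E'
from h import *
im,d,c=snap('wrist','wp')
np.savez('wp.npz',im=im,d=d,**c)
s=manip.state();print(s['time'],s['tool_pos'],s['tool_rot'])
for k in blobs(mask(im,(100,120,60),(125,255,255)),500): print('packer',rect(c,k,.014),k.reshape(-1,2).min(0),k.reshape(-1,2).max(0))
E
```

```text
jig [ 493.9 -352.2  230.3  120.4   -3.4]
red [ 576.6 -329.7   29.1   24.9   -4.2]
red [ 573.5 -384.9   29.4   23.7    0.6]
red [ 416.2 -320.    32.4   23.7   -1.4]
red [ 411.5 -374.3   29.1   24.2   -4.1]
stops hull [ 494.  -352.1  191.6   79.5   -3.4]
pocket [ 494.  -352.1   95.2   55.3   -3.3]
time: 1.9
tool_pos: [0.5423, -0.12, 0.2559]
tool_rot: [0.0, 1.0, -0.001, 0.0]
contact_force: [0.1, -0.3, 0.3]
gripper_width: 0.997
grasp_force: 0.0
time: 2.4
tool_pos: [0.5897, 0.1151, 0.2473]
tool_rot: [0.0, 1.0, -0.001, 0.002]
contact_force: [1.1, -0.5, 1.3]
gripper_width: 0.997
grasp_force: 0.0
time: 2.8
tool_pos: [0.5875, 0.2101, 0.1772]
tool_rot: [0.0, 1.0, 0.001, -0.002]
contact_force: [-0.3, -0.6, 0.7]
gripper_width: 0.995
grasp_force: 0.0
2.85 [0.58851806 0.20889205 0.17876231] [ 5.12957279e-04  9.99999725e-01  1.98254342e-04 -4.96632119e-04]
packer [636.  250.6  89.4  50.2  -2.4] [190  80] [240 170]
```

Jig at (494.0,−352.1), yaw −3.4°. Sizes of the jig, stops and pocket all agree with those given. Packer at (636.0,250.6), yaw −2.4°, 89.4×50.2 also fits. Grasping it now.

```bash
python3 -m crank '[{"x":2.4,"y":-2.1,"z":3.5,"turn":0},{"x":2.35,"y":-2.1,"z":3.5,"turn":0},{"x":0,"y":0,"z":3,"turn":0.042},{"x":0,"y":0,"z":0,"turn":0}]' 100
python3 - <<'E'
from h import *
im,d,c=snap('wrist','wp2')
s=manip.state();print(s['tool_pos'],s['tool_rot'])
for k in blobs(mask(im,(100,120,60),(125,255,255)),500): print('packer',rect(c,k,.014),k.reshape(-1,2).min(0),k.reshape(-1,2).max(0))
E
```

```text
time: 3.25
tool_pos: [0.6337, 0.2485, 0.0742]
tool_rot: [0.002, 1.0, -0.022, -0.004]
contact_force: [-0.5, -0.6, -1.7]
gripper_width: 1.001
grasp_force: 0.0
[0.63519248 0.24905109 0.0774749 ] [ 9.08405800e-04  9.99761943e-01 -2.17000796e-02 -2.08297973e-03]
packer [636.4 251.1  90.1  49.7  -2.1] [216 136] [285 253]
```

```bash
python3 -m crank '[{"x":0.1,"y":-0.2,"z":3.5,"turn":0},{"x":0,"y":0,"z":3.4,"turn":0},{"x":0,"y":0,"z":0.5,"turn":0},{"x":0,"y":0,"z":0,"turn":0}]' 80
python3 -m crank '[{"x":0,"y":0,"z":0,"turn":0},{"x":0,"y":0,"z":0,"turn":0},{"x":0,"y":0,"z":0,"turn":0},{"x":0,"y":0,"z":0,"turn":0},{"x":0,"y":0,"z":0,"turn":0}]' 0
```

```text
time: 3.7
tool_pos: [0.6378, 0.2525, 0.007]
tool_rot: [-0.0, 1.0, -0.021, 0.0]
contact_force: [0.4, -0.3, -0.1]
gripper_width: 0.8
grasp_force: 0.0
time: 4.2
tool_pos: [0.6374, 0.2534, 0.0059]
tool_rot: [-0.0, 1.0, -0.021, 0.0]
contact_force: [-0.7, -1.4, -0.5]
gripper_width: 0.004
grasp_force: 0.0
```

The fingers closed on nothing. Raise and look.

```bash
python3 - <<'E'
from h import *
s=manip.state();print(s)
im,d,c=snap('wrist','wp3')
for k in blobs(mask(im,(100,120,60),(125,255,255)),100): print('packer',rect(c,k,.014),k.reshape(-1,2).min(0),k.reshape(-1,2).max(0))
E
```

```text
{'time': 4.2, 'joint_pos': array([ 2.70101056e-01,  3.62547559e-01,  1.58963464e+00, -5.16800920e-05,
        1.18879377e+00,  1.88294879e+00]), 'joint_vel': array([ 7.97924137e-05,  5.97804020e-03,  3.84118024e-03, -1.31846763e-04,
       -1.62504492e-03, -1.30182263e-03]), 'joint_efforts': array([-2.85779295e-02, -4.87197697e+01, -3.30417609e+01, -1.09381053e-03,
       -5.78737236e-03, -4.11473766e-04]), 'tool_pos': array([0.63736147, 0.25344005, 0.00594945]), 'tool_rot': array([-6.55328982e-05,  9.99779123e-01, -2.10145316e-02,  3.02251602e-04]), 'contact_force': array([-0.65679239, -1.37165822, -0.45876115]), 'ft_torque': array([-0.01772611, -0.02273331,  0.01930905]), 'grasp_force': 0.0, 'gripper_width': 0.003840293083326919}
packer [644.  250.9  76.3  49.6  -2.3] [212 154] [307 287]
```

View pics/wp3.png

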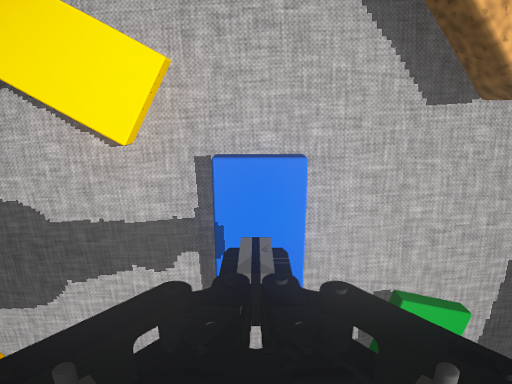

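The shut fingers stand above the blue plate (tips ~(256,240); packer x 212–307). I'll check the true tip height by depth.

```bash
python3 - <<'E'
from h import *
im,d,c=snap('wrist')
for p in [(245,239),(266,239),(245,244),(245,260),(256,200),(256,170),(330,200),(400,200)]: print(p,im[p[1],p[0]],(world(c,[p],d)*1000).round(1))
E
```

```text
(245, 239) [101 102 112] [[649.6 257.4  47.3]]
(266, 239) [101 103 115] [[649.  248.2  46.8]]
(245, 244) [100 102 111] [[705.6 250.6 183.8]]
(245, 260) [87 89 95] [[649.6 256.8  68.4]]
(256, 200) [ 37 118 233] [[657.5 252.1  13.3]]
(256, 170) [ 47 119 232] [[673.9 251.5  14.5]]
(330, 200) [153 151 154] [[652.4 210.1   1.4]]
(400, 200) [140 138 138] [[6.504e+02 1.687e+02 3.000e-01]]
```

```bash
python3 - <<'E'
from h import *
im,d,c=snap('wrist')
s=manip.state(); T=c['world_to_cam']; print(c['mtx'],c['k1'], -T[:3,:3].T@T[:3,3], s['tool_pos'])
rv,_=cv2.Rodrigues(T[:3,:3])
t=s['tool_pos']
P=np.array([t+[0,0,0],t+[.011,0,0],t+[.011,0,.02],t+[.011,0,.04],t+[.011,0,.0187]])
print(cv2.projectPoints(P,rv,T[:3,3],c['mtx'],np.array([c['k1'],0,0,0]))[0][:,0].round(1))
for r in range(228,300,4): print(r, im[r,248], d[r,248].round(4), d[r,264].round(4),(world(c,[(248,r)],d)*1000).round(1))
E
```

```text
[[334.25573235   0.         255.29976431]
 [  0.         334.25573235 197.52917456]
 [  0.           0.           1.        ]] -0.09060038984393438 [0.70557154 0.25059696 0.18356606] [0.63709905 0.25334396 0.00543611]
[[255.2 230.8]
 [254.4 212.4]
 [254.4 224.6]
 [254.3 240. ]
 [254.4 223.8]]
228 [ 37 117 231] 0.1804 0.1799 [[642.1 257.1  13.9]]
232 [ 35 116 231] 0.1817 0.1817 [[639.6 257.2  13.3]]
236 [ 33 117 239] 0.1821 0.1807 [[637.3 257.3  13.5]]
240 [100 102 112] 0.1434 0.1447 [[650.2 255.9  50.1]]
244 [100 101 111] 0.1411 0.1404 [[649.4 255.9  52.7]]
248 [101 101 110] 0.1366 0.1377 [[649.6 255.8  57.3]]
252 [101 101 109] 0.1337 0.1325 [[649.3 255.8  60.4]]
256 [87 88 97] 0.129 0.1301 [[649.7 255.7  65.1]]
260 [87 89 95] 0.1264 0.1257 [[649.4 255.6  67.9]]
264 [86 88 93] 0.1234 0.1233 [[649.3 255.5  71.1]]
268 [87 88 92] 0.1204 0.1201 [[649.3 255.5  74.2]]
272 [87 88 92] 0.1162 0.118 [[649.9 255.4  78.4]]
276 [101 102 101] 0.1165 0.1172 [[648.4 255.4  78.5]]
280 [30 33 44] 0.1094 0.1093 [[650.6 255.2  85.2]]
284 [30 33 43] 0.1071 0.107 [[650.5 255.2  87.7]]
288 [30 32 40] 0.1043 0.1035 [[650.7 255.1  90.5]]
292 [30 32 39] 0.1053 0.1034 [[648.9 255.2  90. ]]
296 [29 31 37] 0.1051 0.1027 [[647.8 255.2  90.5]]
```

By depth, the pad ends are about 42 mm above the reported TCP, so the reported z reads low. Table and packer heights agree with the camera, so I trust the camera. I'll go lower in small steps, watching the force.

```bash
python3 -m crank '[{"x":0,"y":0,"z":0,"turn":0},{"x":0,"y":0,"z":0,"turn":0},{"x":0,"y":0,"z":0,"turn":0},{"x":0,"y":0,"z":2.0,"turn":0},{"x":0,"y":0,"z":0,"turn":0}]' 85
python3 -m crank '[{"x":0,"y":0,"z":1.5,"turn":0},{"x":0,"y":0,"z":0.7,"turn":0},{"x":0,"y":0,"z":0,"turn":0}]' 75
python3 - <<'E'
from h import *
im,d,c=snap('wrist','wp4')
# pad front faces: points close to camera, lowest
v,u=np.mgrid[200:300:2,100:420:2]; uv=np.c_[u.ravel(),v.ravel()]
W=world(c,uv,d)*1000; k=(d[uv[:,1],uv[:,0]]<.17)&(W[:,2]>2)&(W[:,2]<60)&(abs(W[:,0]-637)<18)
for s in (W[:,1]>252,W[:,1]<252):
    Q=W[k&s]; print(len(Q), Q[np.argsort(Q[:,2])][:5].round(1))
print(manip.state()['tool_pos'],manip.state()['contact_force'])
E
```

```text
time: 4.85
tool_pos: [0.635, 0.2527, -0.0173]
tool_rot: [0.001, 1.0, -0.021, -0.002]
contact_force: [-0.6, -1.2, -0.4]
gripper_width: 0.838
grasp_force: 0.0
time: 5.15
tool_pos: [0.6358, 0.2529, -0.0385]
tool_rot: [0.0, 1.0, -0.021, -0.002]
contact_force: [-0.3, 0.5, 0.1]
gripper_width: 0.755
grasp_force: 0.0
1618 [[654.4 319.8   2.1]
 [637.  285.2   2.7]
 [636.1 285.2   2.9]
 [632.1 285.6   3.1]
 [634.4 285.3   3.6]]
1714 [[631.5 221.    3.2]
 [634.5 221.    3.2]
 [643.4 220.4   3.5]
 [633.7 221.1   3.5]
 [644.6 220.5   3.9]]
[ 0.63643071  0.25315244 -0.03750052] [-1.24580976 -0.25500431  0.30471677]
```

```bash
python3 -m crank '[{"x":0,"y":0,"z":-0.3,"turn":0},{"x":0,"y":0,"z":0,"turn":0},{"x":0,"y":0,"z":0,"turn":0},{"x":0,"y":0,"z":0,"turn":0}]' 0
python3 - <<'E'
from h import *
im,d,c=snap('wrist','wp5')
for v in range(196,260,4): print(v,[(int(u),(world(c,[(u,v)],d)*1000).round(0)[0].tolist()) for u in (190,200,312,320)])
E
```

```text
time: 5.6
tool_pos: [0.6376, 0.2535, -0.0329]
tool_rot: [-0.0, 1.0, -0.021, 0.001]
contact_force: [0.1, -0.1, 0.5]
gripper_width: 0.564
grasp_force: 63.4
196 [(190, [668.0, 282.0, -0.0]), (200, [672.0, 275.0, 14.0]), (312, [670.0, 229.0, 13.0]), (320, [666.0, 223.0, 0.0])]
200 [(190, [666.0, 282.0, -0.0]), (200, [670.0, 275.0, 14.0]), (312, [668.0, 229.0, 14.0]), (320, [664.0, 223.0, -0.0])]
204 [(190, [665.0, 282.0, 0.0]), (200, [668.0, 275.0, 13.0]), (312, [667.0, 229.0, 15.0]), (320, [662.0, 223.0, 0.0])]
208 [(190, [663.0, 282.0, 1.0]), (200, [667.0, 275.0, 14.0]), (312, [665.0, 229.0, 14.0]), (320, [660.0, 223.0, 1.0])]
212 [(190, [661.0, 282.0, -0.0]), (200, [665.0, 275.0, 14.0]), (312, [663.0, 229.0, 14.0]), (320, [658.0, 223.0, -0.0])]
216 [(190, [659.0, 283.0, -0.0]), (200, [663.0, 275.0, 14.0]), (312, [661.0, 229.0, 14.0]), (320, [656.0, 223.0, -0.0])]
220 [(190, [657.0, 283.0, -0.0]), (200, [661.0, 276.0, 14.0]), (312, [659.0, 229.0, 13.0]), (320, [655.0, 223.0, 1.0])]
224 [(190, [655.0, 283.0, 0.0]), (200, [659.0, 276.0, 14.0]), (312, [658.0, 229.0, 14.0]), (320, [652.0, 
[... 280 characters left out ...]
, 0.0]), (200, [654.0, 276.0, 15.0]), (312, [652.0, 229.0, 14.0]), (320, [646.0, 223.0, -0.0])]
240 [(190, [651.0, 281.0, 11.0]), (200, [652.0, 276.0, 14.0]), (312, [650.0, 229.0, 13.0]), (320, [649.0, 225.0, 10.0])]
244 [(190, [651.0, 280.0, 15.0]), (200, [650.0, 276.0, 14.0]), (312, [648.0, 229.0, 13.0]), (320, [649.0, 226.0, 15.0])]
248 [(190, [651.0, 280.0, 19.0]), (200, [649.0, 277.0, 14.0]), (312, [647.0, 229.0, 14.0]), (320, [649.0, 226.0, 19.0])]
252 [(190, [651.0, 279.0, 23.0]), (200, [646.0, 277.0, 12.0]), (312, [645.0, 229.0, 14.0]), (320, [649.0, 227.0, 23.0])]
256 [(190, [651.0, 278.0, 26.0]), (200, [645.0, 277.0, 13.0]), (312, [644.0, 229.0, 16.0]), (320, [649.0, 228.0, 27.0])]
```

View pics/wp5.png

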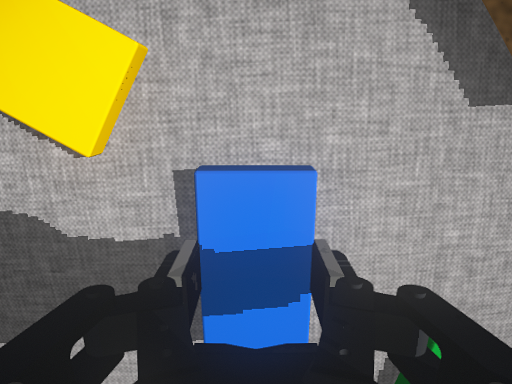

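The packer is held (63 N; pads at (188,265) and (328,265) on either side of it). Lift and carry to above the jig.

```bash
python3 -m crank '[{"x":0,"y":0,"z":-2,"turn":0},{"x":0,"y":0,"z":-4,"turn":0},{"x":0,"y":0,"z":-4.5,"turn":0.017},{"x":0,"y":0,"z":-4.5,"turn":0},{"x":-0.4,"y":2.2,"z":-3,"turn":0}]'
python3 -m crank '[{"x":-0.85,"y":4.5,"z":0,"turn":0},{"x":-0.85,"y":4.5,"z":0,"turn":0},{"x":-0.85,"y":4.5,"z":0,"turn":0},{"x":-0.85,"y":4.5,"z":0,"turn":0},{"x":-0.85,"y":4.5,"z":0,"turn":0}]'
python3 -m crank '[{"x":-0.85,"y":4.5,"z":0,"turn":0},{"x":-0.85,"y":4.5,"z":0,"turn":0},{"x":-0.85,"y":4.5,"z":0,"turn":0},{"x":-0.85,"y":4.5,"z":0,"turn":0},{"x":-0.85,"y":4.5,"z":0,"turn":0}]'
python3 -m crank '[{"x":-0.85,"y":4.5,"z":0,"turn":0},{"x":-0.85,"y":4.5,"z":0,"turn":0},{"x":-0.7,"y":4,"z":1.5,"turn":0},{"x":0,"y":0.9,"z":3,"turn":0},{"x":0,"y":0,"z":2,"turn":0}]'
python3 - <<'E'
from h import *
s=manip.state();print(s['tool_pos'],s['tool_rot'],s['grasp_force'])
im,d,c=snap('wrist','wq')
s=manip.state();z=s['tool_pos'][2]+.033+.014;print(s['tool_pos'],s['tool_rot'],s['grasp_force'],z)
m=mask(im,(100,90,30),(125,255,255))
for k in blobs(m,500)[:2]: print(rect(c,k,z))
for v in range(110,250,12):
    u=np.where(m[v]>0)[0]
    if len(u): print(v,u.min(),u.max(),(plane(c,[(u.min(),v),(u.max()+1,v)],z)*1000).round(1)[:,:2].tolist())
E
```

```text
time: 6.15
tool_pos: [0.6333, 0.2335, 0.1509]
tool_rot: [-0.001, 1.0, -0.028, 0.003]
contact_force: [0.6, -0.2, 0.2]
gripper_width: 0.564
grasp_force: 63.2
time: 6.65
tool_pos: [0.5752, 0.008, 0.1464]
tool_rot: [0.0, 1.0, -0.029, 0.0]
contact_force: [-0.2, -0.2, 0.0]
gripper_width: 0.569
grasp_force: 63.2
time: 7.15
tool_pos: [0.5195, -0.2142, 0.1465]
tool_rot: [0.0, 1.0, -0.03, 0.0]
contact_force: [0.1, -0.5, -1.4]
gripper_width: 0.563
grasp_force: 63.2
time: 7.65
tool_pos: [0.4869, -0.3516, 0.0798]
tool_rot: [-0.0, 1.0, -0.031, -0.0]
contact_force: [0.7, -0.2, -0.4]
gripper_width: 0.569
grasp_force: 63.2
[ 0.48692467 -0.3515818   0.07979987] [-2.95079323e-04  9.99513867e-01 -3.11725431e-02 -4.64891539e-04] 63.243759870529175
[ 0.48512232 -0.34882099  0.07564465] [-0.00262668  0.99952153 -0.03067355 -0.00299119] 63.22630763053894 0.12264464766745693
[ 475.8 -353.5  113.6   60.8   -6.3]
170 196 315 [[531.5, -329.9], [528.5, -379.2]]
182 194 316 [[526.5, -328.6], [523.4, -379.6]]
194 195 315 [[521.4, -328.4], [518.3, -379.1]]
206 196 315 [[516.1, -328.3], [513.0, -379.0]]
218 196 314 [[510.8, -327.7], [507.7, -378.5]]
230 197 313 [[505.3, -327.5], [502.2, -378.0]]
242 197 314 [[499.7, -326.9], [496.6, -378.4]]
```

```bash
python3 -m crank '[{"x":0.8,"y":0.1,"z":1,"turn":0},{"x":0,"y":0,"z":1,"turn":0},{"x":0,"y":0,"z":0,"turn":0},{"x":0,"y":0,"z":0,"turn":0}]'
cat > pm.py <<'E'
from h import *
im,d,c=snap('wrist')
s=manip.state();t=s['tool_pos'];z=t[2]+.033+.014;print(t.round(4),s['tool_rot'].round(4),z)
m=mask(im,(100,90,30),(125,255,255))
# front (+x) top edge: brightest-top-face start per column
E_=[]
for u in range(205,306,10):
    v=np.where(m[:235,u]>0)[0]; w=d[v,u]; 
    P=plane(c,np.c_[np.full(len(v),u),v],z)
    W=world(c,np.c_[np.full(len(v),u),v],d)
    k=np.where(W[:,2]>z-.003)[0]; E_.append(P[k[0]][:2])
E_=np.array(E_)*1000
L=[];R=[]
for v in range(190,236,5):
    u=np.where(m[v]>0)[0]; L.append(plane(c,[(u.min(),v)],z)[0,:2]*1000);R.append(plane(c,[(u.max()+1,v)],z)[0,:2]*1000)
print('top z', np.median(world(c,[(u,v) for u in range(230,280,5) for v in range(200,230,5)],d)[:,2]))
f=np.polyfit(E_[:,1],E_[:,0],1); print('edge yaw',-np.degrees(np.arctan(f[0])))
mid=(np.mean(L,0)+np.mean(R,0))/2; g=np.polyfit(np.r_[[p[0] for p in L]],[p[1] for p in L],1)[0]; print('side yaw',np.degrees(np.arctan(g)),'width',np.mean(L,0)-np.mean(R,0))
a=np.radians(-3.4); ex=np.array([np.cos(a),np.sin(a)])
fe=np.array([np.polyval(f,mid[1]),mid[1]]); # edge point at mid y
ctr=fe-45*ex; ctr[1]=mid[1]+(ctr[0]-mid[0])*np.tan(a)
print('centre',ctr.round(1),'minus tool',(ctr-t[:2]*1000).round(1),'to jig',(np.array([494,-352.1])-ctr).round(1))
E
python3 pm.py
```

```text
time: 8.1
tool_pos: [0.4967, -0.3512, 0.0621]
tool_rot: [0.0, 1.0, -0.029, 0.0]
contact_force: [-0.3, -0.1, -0.5]
gripper_width: 0.566
grasp_force: 63.2
[ 0.4968 -0.3515  0.0625] [ 5.000e-04  9.996e-01 -2.930e-02  6.000e-04] 0.10945493538824029
top z 0.10898355627300803
edge yaw -2.66052939308941
side yaw -3.2641936212154663 width [ 2.82766655 48.99649078]
centre [ 495.8 -351.3] minus tool [-1.   0.2] to jig [-1.8 -0.8]
```

Top face height agrees (0.109). Small correction, then down into the pocket.

```bash
python3 -m crank '[{"x":-0.2,"y":0.1,"z":2.5,"turn":0},{"x":0,"y":0,"z":3,"turn":0},{"x":0,"y":0,"z":1,"turn":0},{"x":0,"y":0,"z":0,"turn":0},{"x":0,"y":0,"z":0,"turn":0}]'
python3 -m crank '[{"x":0,"y":0,"z":0.7,"turn":0},{"x":0,"y":0,"z":0.3,"turn":0},{"x":0,"y":0,"z":0.3,"turn":0},{"x":0,"y":0,"z":0,"turn":0}]'
python3 pm.py
```

```text
time: 8.65
tool_pos: [0.4949, -0.3529, -0.0022]
tool_rot: [0.001, 1.0, -0.03, 0.001]
contact_force: [-0.2, -0.3, -1.4]
gripper_width: 0.568
grasp_force: 63.2
time: 9.05
tool_pos: [0.494, -0.3522, -0.0167]
tool_rot: [-0.0, 1.0, -0.03, -0.0]
contact_force: [-0.5, -0.1, -1.0]
gripper_width: 0.569
grasp_force: 63.2
[ 0.494  -0.3523 -0.0166] [-1.000e-04  9.996e-01 -2.960e-02 -1.000e-04] 0.030393121985472275
top z 0.030264602565619594
edge yaw -3.4399568723582847
side yaw -3.652248772180338 width [ 2.88041238 49.3883902 ]
centre [ 493.3 -352.4] minus tool [-0.7 -0.2] to jig [0.7 0.3]
```

Top at 30.3 mm, which is seated and centred. Release, lift, check, and travel to the front.

```bash
python3 -m crank '[{"x":0,"y":0,"z":0,"turn":0},{"x":0,"y":0,"z":0,"turn":0},{"x":0,"y":0,"z":-3,"turn":0},{"x":0,"y":0,"z":-4.5,"turn":0},{"x":0,"y":0,"z":-4.5,"turn":0}]' 80
python3 -m crank '[{"x":0,"y":0,"z":-4,"turn":0},{"x":-2,"y":0,"z":-2,"turn":0},{"x":0,"y":0,"z":0,"turn":0}]' 100
python3 - <<'E'
from h import *
im,d,c=snap('wrist','wj2')
for k in blobs(mask(im,(100,120,60),(125,255,255)),500)[:1]: print('packer',rect(c,k,.03)); print('z',world(c,[k.reshape(-1,2).mean(0)],d))
bs=blobs(mask(im,(0,140,80),(6,255,255))|mask(im,(172,140,80),(180,255,255)),60)
bs=[b for b in bs if abs(plane(c,b.reshape(-1,2).mean(0),.04)[0,:2]-[.494,-.352]).max()<.11]
print('stops',len(bs),rect(c,np.vstack(bs),.04)); print(manip.state()['tool_pos'])
E
```

```text
time: 9.6
tool_pos: [0.4935, -0.3517, 0.1041]
tool_rot: [-0.001, 1.0, -0.03, -0.001]
contact_force: [0.4, -1.0, 0.3]
gripper_width: 0.799
grasp_force: 0.0
time: 9.9
tool_pos: [0.4752, -0.353, 0.1688]
tool_rot: [0.003, 1.0, -0.03, 0.003]
contact_force: [0.5, 0.0, 0.1]
gripper_width: 0.999
grasp_force: 0.0
packer [ 493.3 -352.6   88.9   49.7   -3.3]
z [[ 0.49520401 -0.35272297  0.02991248]]
stops 4 [ 494.  -352.1  190.8   80.1   -3.4]
[ 0.47476451 -0.35200967  0.16582604]
```

```bash
python3 -m crank '[{"x":-0.8,"y":-4.55,"z":0,"turn":0},{"x":-0.8,"y":-4.55,"z":0,"turn":0},{"x":-0.8,"y":-4.55,"z":0,"turn":0},{"x":-0.8,"y":-4.55,"z":0,"turn":0},{"x":-0.8,"y":-4.55,"z":0,"turn":0}]'
python3 -m crank '[{"x":-0.8,"y":-4.55,"z":0,"turn":0},{"x":-0.8,"y":-4.55,"z":0,"turn":0},{"x":-0.8,"y":-4.55,"z":0,"turn":0},{"x":-0.8,"y":-4.55,"z":0,"turn":0},{"x":-0.8,"y":-4.55,"z":0,"turn":0}]'
python3 -m crank '[{"x":-0.8,"y":-4.55,"z":0,"turn":0},{"x":-0.8,"y":-4.55,"z":0,"turn":0},{"x":-0.8,"y":-4.55,"z":0,"turn":0},{"x":-0.8,"y":-4.3,"z":0,"turn":-0.088},{"x":0,"y":0,"z":0,"turn":-0.088}]'
python3 -m crank '[{"x":0,"y":0,"z":0,"turn":0},{"x":0,"y":0,"z":0,"turn":0}]'
python3 - <<'E'
from h import *
im,d,c=snap('wrist','wf'); np.savez('wf.npz',im=im,d=d,**c)
s=manip.state();print(s['tool_pos'],s['tool_rot'])
for k in blobs(mask(im,(5,60,60),(25,255,255)),800): print('front?',rect(c,k,.018),k.reshape(-1,2).min(0),k.reshape(-1,2).max(0),world(c,[k.reshape(-1,2).mean(0)],d)[0,2])
E
```

```text
time: 10.45
tool_pos: [0.4464, -0.1193, 0.161]
tool_rot: [-0.001, 1.0, -0.03, -0.002]
contact_force: [1.0, -0.2, -0.6]
gripper_width: 1.006
grasp_force: 0.0
time: 10.95
tool_pos: [0.4198, 0.1098, 0.1614]
tool_rot: [-0.0, 1.0, -0.03, -0.001]
contact_force: [1.5, 0.3, -0.2]
gripper_width: 0.999
grasp_force: 0.0
time: 11.45
tool_pos: [0.3975, 0.2929, 0.161]
tool_rot: [-0.0, 0.998, 0.063, -0.002]
contact_force: [-0.0, -0.4, -0.2]
gripper_width: 0.994
grasp_force: 0.0
time: 11.65
tool_pos: [0.3991, 0.2886, 0.1617]
tool_rot: [0.001, 0.998, 0.057, -0.001]
contact_force: [-0.7, -0.4, -0.3]
gripper_width: 0.998
grasp_force: 0.0
[0.39946006 0.28829499 0.16215208] [ 4.34887413e-04  9.98361851e-01  5.72058336e-02 -9.58172240e-04]
front? [429.9 296.2 168.6  58.2   6.8] [218  53] [281 228] 0.01905368160717641
front? [503.1 474.6 110.1  84.5 -87.5] [15  0] [126  94] 0.00013859073947447564
```

View pics/wf.png

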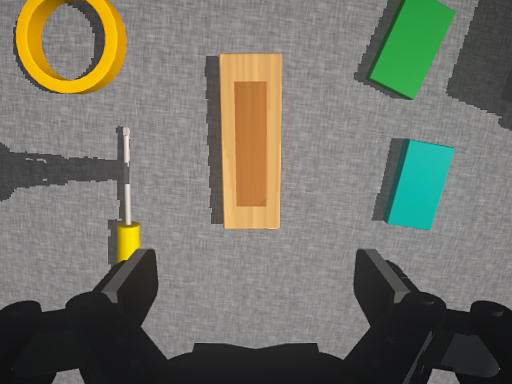

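The pine front lies at (218–281, 53–228) with its panel upward; (429.9,296.2), yaw 6.8°, 168.6×58.2, height 19 mm — consistent. Grasping it.

```bash
python3 -m crank '[{"x":1.6,"y":-0.2,"z":4,"turn":0},{"x":1.5,"y":-0.25,"z":4.5,"turn":0},{"x":0,"y":0,"z":4.5,"turn":0},{"x":0,"y":0,"z":3,"turn":0},{"x":0,"y":0,"z":0,"turn":0}]' 100
python3 -m crank '[{"x":0,"y":0,"z":2,"turn":0},{"x":0,"y":0,"z":1.2,"turn":0},{"x":0,"y":0,"z":0.4,"turn":0},{"x":0,"y":0,"z":0,"turn":0}]' 88
python3 -m crank '[{"x":0,"y":0,"z":0,"turn":0},{"x":0,"y":0,"z":0,"turn":0},{"x":0,"y":0,"z":0,"turn":0},{"x":0,"y":0,"z":0,"turn":0}]' 0
```

```text
time: 12.2
tool_pos: [0.4259, 0.2937, -0.0022]
tool_rot: [0.002, 0.998, 0.057, -0.005]
contact_force: [-0.2, 0.1, 0.1]
gripper_width: 0.997
grasp_force: 0.0
time: 12.6
tool_pos: [0.4304, 0.2969, -0.032]
tool_rot: [-0.0, 0.998, 0.058, 0.0]
contact_force: [0.1, -0.1, 0.6]
gripper_width: 0.882
grasp_force: 0.0
time: 13.0
tool_pos: [0.4316, 0.2978, -0.0308]
tool_rot: [-0.001, 0.998, 0.058, 0.001]
contact_force: [-0.3, -0.1, 6.3]
gripper_width: 0.657
grasp_force: 65.2
```

```bash
python3 -m crank '[{"x":0,"y":0,"z":-2,"turn":0},{"x":0,"y":0,"z":-4,"turn":0},{"x":0,"y":0,"z":-4.5,"turn":0.087},{"x":0,"y":0,"z":-4.5,"turn":0.087},{"x":0.3,"y":2,"z":-3,"turn":0}]'
python3 -m crank '[{"x":0.7,"y":4.5,"z":0,"turn":0},{"x":0.7,"y":4.5,"z":0,"turn":0},{"x":0.7,"y":4.5,"z":0,"turn":0},{"x":0.7,"y":4.5,"z":0,"turn":0},{"x":0.7,"y":4.5,"z":0,"turn":0}]'
python3 -m crank '[{"x":0.7,"y":4.5,"z":0,"turn":0},{"x":0.7,"y":4.5,"z":0,"turn":0},{"x":0.7,"y":4.5,"z":0,"turn":0},{"x":0.7,"y":4.5,"z":0,"turn":0},{"x":0.7,"y":4.5,"z":0,"turn":0}]'
python3 -m crank '[{"x":0.7,"y":4.5,"z":0,"turn":0},{"x":0.7,"y":4.5,"z":0,"turn":0},{"x":0.7,"y":4.5,"z":0,"turn":0},{"x":0.6,"y":3.5,"z":1.5,"turn":0},{"x":0,"y":0,"z":2,"turn":0}]'
python3 -m crank '[{"x":0,"y":0,"z":2,"turn":0},{"x":0,"y":0,"z":0,"turn":0},{"x":0,"y":0,"z":0,"turn":0}]'
cat > fm.py <<'E'
from h import *
im,d,c=snap('wrist','fm%d'%int(manip.state()['time']*100))
s=manip.state();t=s['tool_pos'];z=t[2]+.031+.018;print(t.round(4),s['tool_rot'].round(4),z)
m=mask(im,(5,60,30),(25,255,255))
k=blobs(m,500)[0]; M=np.zeros_like(m); cv2.drawContours(M,[k],-1,255,-1)
v,u=np.where(M[:235]>0); uv=np.c_[u,v]; W=world(c,uv,d); ok=(abs(W[:,2]-z)<.006); print('top z',np.median(W[ok,2]),ok.sum())
M2=np.zeros_like(m); M2[v[ok],u[ok]]=255; M2=cv2.morphologyEx(M2,cv2.MORPH_CLOSE,np.ones((5,5)))
E_=[];rows=np.where(M2.max(1)>0)[0]; cols=np.where(M2[rows[0]+6]>0)[0]
for uu in range(cols.min()+6,cols.max()-5,4):
    E_.append(plane(c,[(uu,np.where(M2[:,uu]>0)[0][0])],z)[0,:2]*1000)
E_=np.array(E_); L=[];R=[]
for vv in range(rows[0]+10,min(rows[-1],225),5):
    q=np.where(M2[vv]>0)[0]; L.append(plane(c,[(q.min(),vv)],z)[0,:2]*1000);R.append(plane(c,[(q.max()+1,vv)],z)[0,:2]*1000)
L=np.array(L);R=np.array(R)
f=np.polyfit(E_[:,1],E_[:,0],1); yl,yr=[np.degrees(np.arctan(np.polyfit(P[:,0],P[:,1],1)[0])) for P in (L,R)]
print('edge yaw',-np.degrees(np.arctan(f[0])),'side yaws',yl,yr,'width',np.linalg.norm((L-R).mean(0)))
mid=(L.mean(0)+R.mean(0))/2; a=np.radians((yl+yr)/2); ex=np.array([np.cos(a),np.sin(a)])
fe=np.array([np.polyval(f,mid[1]),mid[1]]); ctr=fe-85*ex; ctr[1]=mid[1]+(ctr[0]-mid[0])*np.tan(a)
print('centre',ctr.round(1),'minus tool',(ctr-t[:2]*1000).round(1),'to jig',(np.array([494,-352.1])-ctr).round(1))
E
python3 fm.py
```

```text
time: 13.5
tool_pos: [0.4327, 0.2784, 0.1513]
tool_rot: [-0.001, 1.0, -0.028, 0.002]
contact_force: [0.8, 0.2, -0.0]
gripper_width: 0.656
grasp_force: 64.4
time: 14.0
tool_pos: [0.4535, 0.0487, 0.1472]
tool_rot: [-0.0, 1.0, -0.028, 0.0]
contact_force: [1.1, -0.5, -1.4]
gripper_width: 0.655
grasp_force: 64.4
time: 14.5
tool_pos: [0.4756, -0.1781, 0.1472]
tool_rot: [-0.0, 1.0, -0.029, -0.0]
contact_force: [0.5, 1.2, -0.1]
gripper_width: 0.658
grasp_force: 64.4
time: 15.0
tool_pos: [0.4938, -0.3525, 0.1133]
tool_rot: [0.002, 1.0, -0.031, 0.001]
contact_force: [-0.1, 0.3, -0.9]
gripper_width: 0.657
grasp_force: 64.5
time: 15.3
tool_pos: [0.493, -0.3472, 0.092]
tool_rot: [-0.001, 1.0, -0.029, -0.001]
contact_force: [0.3, 0.4, -1.3]
gripper_width: 0.656
grasp_force: 64.5
[ 0.4937 -0.3477  0.0933] [ 3.000e-04  9.996e-01 -2.840e-02  3.000e-04] 0.1422532188583196
top z 0.1406427017489628 24446
edge yaw -2.9500372978682083 side yaws -3.2342020250062116 -3.1535128832000843 width 56.30062607208587
centre [ 490.6 -347.2] minus tool [-3.   0.5] to jig [ 3.4 -4.9]
```

```bash
python3 -m crank '[{"x":0.37,"y":0.47,"z":3,"turn":0.003},{"x":0,"y":0,"z":3,"turn":0},{"x":0,"y":0,"z":1.2,"turn":0},{"x":0,"y":0,"z":0,"turn":0},{"x":0,"y":0,"z":0,"turn":0}]'
python3 fm.py
```

```text
time: 15.85
tool_pos: [0.4977, -0.3531, 0.0221]
tool_rot: [0.001, 1.0, -0.03, 0.001]
contact_force: [-0.4, 0.1, -0.2]
gripper_width: 0.658
grasp_force: 64.4
[ 0.4981 -0.3535  0.0227] [ 0.0011  0.9995 -0.03    0.0013] 0.0717330480457895
top z 0.07091584177243382 24480
edge yaw -3.3108593181176293 side yaws -3.3600953457265694 -3.367244194393858 width 56.681421689929884
centre [ 495.4 -353.1] minus tool [-2.7  0.5] to jig [-1.4  1. ]
```

```bash
python3 -m crank '[{"x":-0.12,"y":-0.08,"z":0.3,"turn":0},{"x":0,"y":0,"z":0,"turn":0},{"x":0,"y":0,"z":0,"turn":0},{"x":0,"y":0,"z":0,"turn":0}]'
python3 -m crank '[{"x":0,"y":0,"z":0.6,"turn":0},{"x":0,"y":0,"z":0.6,"turn":0},{"x":0,"y":0,"z":0.4,"turn":0},{"x":0,"y":0,"z":0.2,"turn":0},{"x":0,"y":0,"z":0,"turn":0}]'
python3 fm.py
```

```text
time: 16.3
tool_pos: [0.4958, -0.3518, 0.0178]
tool_rot: [0.0, 1.0, -0.03, 0.0]
contact_force: [-0.4, 0.6, -1.1]
gripper_width: 0.656
grasp_force: 64.4
time: 16.8
tool_pos: [0.4955, -0.3516, -0.0006]
tool_rot: [-0.0, 1.0, -0.03, -0.0]
contact_force: [-0.2, 0.1, -0.8]
gripper_width: 0.657
grasp_force: 64.5
[ 0.4956 -0.3517 -0.0006] [-0.      0.9995 -0.0301 -0.    ] 0.04835342981046714
top z 0.048094581797999275 24489
edge yaw -3.3379009183472363 side yaws -3.393537309611056 -3.3554626477845373 width 56.919373644318526
centre [ 493.4 -351.6] minus tool [-2.3  0.1] to jig [ 0.6 -0.5]
```

Seated (top at 48.1 mm). Release, lift, verify, go to view the knob.

```bash
python3 -m crank '[{"x":0,"y":0,"z":0,"turn":0},{"x":0,"y":0,"z":0,"turn":0},{"x":0,"y":0,"z":-3,"turn":0},{"x":0,"y":0,"z":-4.5,"turn":0},{"x":0,"y":0,"z":-4.5,"turn":0}]' 82
python3 -m crank '[{"x":-2,"y":0,"z":-4,"turn":0},{"x":-1,"y":0,"z":0,"turn":0},{"x":0,"y":0,"z":0,"turn":0}]' 100
python3 - <<'E'
from h import *
im,d,c=snap('wrist','wj3')
for k in blobs(mask(im,(5,60,60),(25,255,255)),2000)[:2]: print('front',rect(c,k,.048),world(c,[k.reshape(-1,2).mean(0)],d))
print(manip.state()['tool_pos'])
E
python3 -m crank '[{"x":0.7,"y":-4.5,"z":0,"turn":0},{"x":0.7,"y":-4.5,"z":0,"turn":0},{"x":0.7,"y":-4.5,"z":0,"turn":0},{"x":0.7,"y":-4.5,"z":0,"turn":0},{"x":0.7,"y":-4.5,"z":0,"turn":0}]'
python3 -m crank '[{"x":0.7,"y":-4.5,"z":0,"turn":0},{"x":0.5,"y":-4.5,"z":0,"turn":0},{"x":0,"y":0,"z":0,"turn":0},{"x":0,"y":0,"z":0,"turn":0}]'
python3 - <<'E'
from h import *
im,d,c=snap('wrist','wk'); np.savez('wk.npz',im=im,d=d,**c)
s=manip.state();print(s['tool_pos'],s['tool_rot'])
for k in blobs(mask(im,(8,150,120),(22,255,255)),60)[:3]: print('mark',rect(c,k,.073))
for k in blobs(cv2.morphologyEx(mask(im,(0,0,160),(180,60,255)),cv2.MORPH_OPEN,np.ones((3,3))),60)[:4]: print('white',rect(c,k,.07),rect(c,k,.113),k.reshape(-1,2).mean(0))
E
```

```text
time: 17.35
tool_pos: [0.4951, -0.3512, 0.12]
tool_rot: [-0.001, 1.0, -0.03, -0.001]
contact_force: [-0.1, -0.3, 0.2]
gripper_width: 0.816
grasp_force: 0.0
time: 17.65
tool_pos: [0.4656, -0.3506, 0.1612]
tool_rot: [0.001, 1.0, -0.031, 0.001]
contact_force: [-0.1, -0.1, -0.8]
gripper_width: 1.001
grasp_force: 0.0
front [ 494.3 -351.3  176.9   77.8   -2.4] [[ 0.50765099 -0.35540127  0.04930401]]
[ 0.46533124 -0.34976389  0.15917293]
time: 18.2
tool_pos: [0.5134, -0.125, 0.1569]
tool_rot: [-0.001, 1.0, -0.03, -0.002]
contact_force: [0.2, -0.3, -0.3]
gripper_width: 0.999
grasp_force: 0.0
time: 18.6
tool_pos: [0.5308, -0.037, 0.1572]
tool_rot: [-0.0, 1.0, -0.029, -0.002]
contact_force: [-0.4, -0.7, -0.0]
gripper_width: 1.004
grasp_force: 0.0
[ 0.53082211 -0.03808394  0.15760666] [-8.98596077e-05  9.99557170e-01 -2.97178459e-02 -1.51806546e-03]
mark [569.  -85.6  14.4  14.3 -20.9]
white [567.  -45.2 136.6 136.   82.1] [572.3 -44.5 114.4 113.9  82.1] [277.42507346 149.3956905 ]
white [ 501.3 -254.9   92.7    7.2   -3.7] [ 517.3 -220.2   77.6    6.    -3.7] [502.75728155 209.52912621]
white [ 423.  -263.    32.2   12.    83.8] [ 451.7 -227.    27.    10.    83.8] [496.43478261 289.23188406]
```

View pics/wk.png

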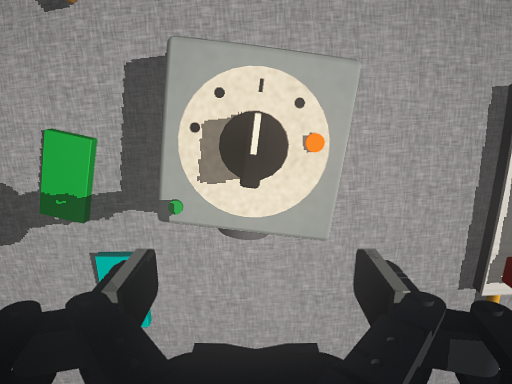

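The knob is at (253,145), pointer to (258,115), orange mark at (315,142), black dots at (195,128), (220,93), (300,103).

```bash
python3 - <<'E'
from h import *
from scipy.optimize import least_squares
im,d,c=load('wk.npz')
P=[]
g=cv2.cvtColor(im,cv2.COLOR_RGB2GRAY)
for u,v in [(195,128),(220,93),(300,103)]:
    w=(g[v-8:v+9,u-8:u+9]<110); vv,uu=np.where(w); P.append(plane(c,[(uu.mean()+u-8,vv.mean()+v-8)],.071)[0,:2]*1000)
P.append(np.array([569.,-85.6])); P=np.array(P)
r=least_squares(lambda q:np.hypot(*(P-q).T)-48,[565,-38]); C=r.x; print('axis',C,r.fun)
ang=np.degrees(np.arctan2(*(P-C).T[::-1])); print('angs',ang, 'console yaw', ang-np.array([80,40,-40,-80]))
m=mask(im,(0,0,150),(180,80,255),(222,112,286,180)); k=blobs(m,30)
for b in k[:4]: print('pointer',rect(c,b,.113),world(c,[b.reshape(-1,2).mean(0)],d))
E
```

```text
axis [569.21213855 -37.76717051] [-0.01970435 -0.09146312  0.13410343 -0.16670009]
angs [ 69.4904585   29.556696   -50.26430965 -90.25410505] console yaw [-10.5095415  -10.443304   -10.26430965 -10.25410505]
pointer [581.6 -40.1  27.    4.2 -10.5] [[ 0.58191578 -0.04006909  0.11446026]]
pointer [557.1 -50.8  15.6  13.7  88.1] [[ 0.5457021  -0.05580278  0.07042242]]
pointer [592.3 -55.6  18.5   8.9  48.3] [[ 0.58973709 -0.0575714   0.07135029]]
pointer [594.5 -23.9   9.8   3.8  86.6] [[ 0.5941262  -0.02011793  0.06957385]]
```

Axis (569.2,−37.8); the four marks fit the 48 mm circle, console yaw −10.4°, and the orange mark is at −80° (−1.396). The last joint would end at about 2.97 (< 3.14), so no half turn is needed.

```bash
python3 -m crank '[{"x":1.9,"y":-0.12,"z":2.5,"turn":0},{"x":1.85,"y":-0.13,"z":2.5,"turn":0},{"x":0,"y":0,"z":2,"turn":0.122},{"x":0,"y":0,"z":0,"turn":0},{"x":0,"y":0,"z":0,"turn":0}]' 60
python3 - <<'E'
from h import *
im,d,c=snap('wrist','wk2'); s=manip.state();print(s['tool_pos'],s['tool_rot'],s['joint_pos'][5])
m=mask(im,(0,0,150),(180,80,255),(200,100,310,260)); 
for b in blobs(m,60):
    W=world(c,[b.reshape(-1,2).mean(0)],d)[0]
    if W[2]>.1: print('pointer',rect(c,b,.113),W)
E
```

```text
time: 19.15
tool_pos: [0.5685, -0.0391, 0.0888]
tool_rot: [-0.0, 0.996, -0.091, -0.001]
contact_force: [-0.6, 0.5, 0.2]
gripper_width: 0.6
grasp_force: 0.0
[ 0.56932261 -0.03906865  0.09008796] [ 7.58642061e-05  9.95874857e-01 -9.07368804e-02  2.86627222e-04] 1.5536857006461708
pointer [586.9 -41.   29.    3.5 -10.6] [ 0.58750216 -0.0411466   0.11374454]
```

```bash
python3 -m crank '[{"x":0,"y":-0.12,"z":2.0,"turn":0},{"x":0,"y":0,"z":1.5,"turn":0},{"x":0,"y":0,"z":0.8,"turn":0},{"x":0,"y":0,"z":0,"turn":0},{"x":0,"y":0,"z":0,"turn":0}]' 50
python3 -m crank '[{"x":0,"y":0,"z":0,"turn":0},{"x":0,"y":0,"z":0,"turn":0},{"x":0,"y":0,"z":0,"turn":0},{"x":0,"y":0,"z":0,"turn":0}]' 0
```

```text
time: 19.7
tool_pos: [0.5695, -0.037, 0.0469]
tool_rot: [0.0, 0.996, -0.091, 0.0]
contact_force: [0.4, -0.2, -1.0]
gripper_width: 0.5
grasp_force: 0.0
time: 20.1
tool_pos: [0.5699, -0.0379, 0.0477]
tool_rot: [0.001, 0.996, -0.091, 0.001]
contact_force: [-2.5, -4.3, 5.2]
gripper_width: 0.152
grasp_force: 60.9
```

```bash
python3 -m crank '[{"x":0,"y":0,"z":0,"turn":0.13},{"x":0,"y":0,"z":0,"turn":0.13},{"x":0,"y":0,"z":0,"turn":0.13},{"x":0,"y":0,"z":0,"turn":0.13},{"x":0,"y":0,"z":0,"turn":0.13}]'
python3 -m crank '[{"x":0,"y":0,"z":0,"turn":0.13},{"x":0,"y":0,"z":0,"turn":0.13},{"x":0,"y":0,"z":0,"turn":0.13},{"x":0,"y":0,"z":0,"turn":0.13},{"x":0,"y":0,"z":0,"turn":0.13}]'
python3 -m crank '[{"x":0,"y":0,"z":0,"turn":0.11},{"x":0,"y":0,"z":0,"turn":0},{"x":0,"y":0,"z":0,"turn":0}]'
```

```text
time: 20.6
tool_pos: [0.5693, -0.039, 0.0476]
tool_rot: [0.002, 0.914, -0.407, 0.001]
contact_force: [-5.0, -9.1, 7.1]
gripper_width: 0.156
grasp_force: 61.2
time: 21.1
tool_pos: [0.5682, -0.0396, 0.0476]
tool_rot: [0.003, 0.736, -0.677, 0.0]
contact_force: [-10.0, -9.5, 9.7]
gripper_width: 0.153
grasp_force: 61.6
time: 21.4
tool_pos: [0.5679, -0.0396, 0.0476]
tool_rot: [-0.003, -0.7, 0.714, -0.001]
contact_force: [-10.6, -9.5, 9.5]
gripper_width: 0.153
grasp_force: 61.7
```

```bash
python3 - <<'E'
from plant import manip
s=manip.state(); import numpy as np
print(s['joint_pos'],2*np.arctan2(s['tool_rot'][2],s['tool_rot'][1])+.1815, s['contact_force'],s['ft_torque'],s['gripper_width'])
E
```

```text
[-0.19699548  0.06248235  1.86204941 -0.00641902  1.21995705  2.9677546 ] 4.872946425078337 [-10.56220167  -9.51436884   9.48314274] [-1.62393799  1.5245508   0.07761633] 0.15303852232797038
```

Turned by −1.41 rad. Release, lift clear, and verify.

```bash
python3 -m crank '[{"x":0,"y":0,"z":0,"turn":0},{"x":0,"y":0,"z":0,"turn":0},{"x":0,"y":0,"z":0,"turn":0},{"x":0,"y":0,"z":-2,"turn":0},{"x":0,"y":0,"z":-4,"turn":0}]' 50
python3 -m crank '[{"x":0,"y":0,"z":-4.5,"turn":-0.14},{"x":-2,"y":0,"z":-4,"turn":-0.14},{"x":-2,"y":0,"z":-3,"turn":-0.1},{"x":0,"y":0,"z":0,"turn":0},{"x":0,"y":0,"z":0,"turn":0}]' 100
python3 - <<'E'
from h import *
im,d,c=snap('wrist'); t,dt,ct=snap('top')
print(manip.state()['tool_pos'],manip.state()['contact_force'])
a=cv2.resize(im,(512,384)); k=t[160:260,315:375]
cv2.imwrite('pics/fin.png',np.hstack([a,cv2.resize(t[170:256,315:375],(268,384),interpolation=3)])[:,:,::-1])
for b in blobs(mask(im,(8,150,120),(22,255,255)),60)[:2]: print('mark',rect(c,b,.073))
for b in blobs(mask(im,(0,0,150),(180,80,255)),25):
    W=world(c,[b.reshape(-1,2).mean(0)],d)[0]
    if .105<W[2]<.12: print('pointer',rect(c,b,.113),W)
for b in blobs(mask(t,(8,60,80),(25,255,255),(315,170,375,250)),100): print('front',rect(ct,b,.048))
E
```

```text
time: 21.9
tool_pos: [0.5662, -0.0357, 0.1026]
tool_rot: [-0.002, -0.7, 0.715, 0.004]
contact_force: [1.7, -0.5, 0.9]
gripper_width: 0.501
grasp_force: 0.0
time: 22.4
tool_pos: [0.5623, 0.0029, 0.2221]
tool_rot: [-0.0, 0.822, -0.569, 0.001]
contact_force: [-0.3, -0.1, -0.7]
gripper_width: 0.998
grasp_force: 0.0
[0.56105364 0.0023735  0.2194449 ] [-0.12895701  1.12986378 -0.40231319]
mark [569.  -85.5  14.1  13.7  20.9]
front [ 489.6 -349.9  171.9   63.9   -3. ]
```

View pics/fin.png

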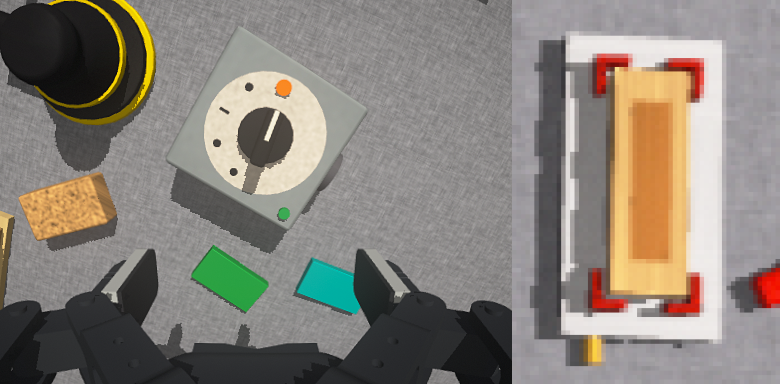

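The pointer line, (268,138)→(276,110), runs on to the orange mark at (284,88). The front lies inside the four red stops (right panel). Handing in.

```bash
python3 -c "
from plant import manip
print(manip.job_done())"
```

```text
the job is handed in; nothing more can be done
None
```

The job is handed in: the blue packer is seated in the jig's pocket, the drawer front lies flat on it inside the four red stops, and the selector is released pointing at the orange mark (robot time about 22 s of 72 s).

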